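# Pack the watch movements in their transport case

## Task

Pack these watch movements for transport: take the screwdriver that was left lying in the open case and lay it in the red tool tray, and set every glass-covered movement down upright in a pocket of its own, right to the bottom, without dropping or tipping any. Then lower the aluminium retaining plate, held level, gently over the two guide pins until it lies flat on the insert, close the lid fully, and last slide the brass catch all the way across to lock it. Leave everything else on the bench where it is.

Things in the scene. Friction and masses are not known exactly. Their poses are not given: they have to be found in the camera images.
- case: grey transport case, fixed to the bench, outer 221 mm (its x) by 186 mm (its y). Origin: centre of its underside, on the bench (z 0); z up. Walls 8 mm thick, rim 40 mm up, inside 205 x 170 mm. A black insert, flat top 22 mm up, has four grey-floored pockets (see pocket1..4) and two guide pins (see pin1). The lid is hinged along the +y side, the catch is on the -y wall
- pocket1 (a point): centre of the floor of a square pocket of the case, 67 x 67 mm, 12 mm deep, floor 10 mm above the bench; at x -42, y -42 mm in the case's frame
- pocket2 (a point): centre of the floor of a square pocket of the case, 67 x 67 mm, 12 mm deep, floor 10 mm above the bench; at x -42, y +42 mm in the case's frame
- pocket3 (a point): centre of the floor of a square pocket of the case, 67 x 67 mm, 12 mm deep, floor 10 mm above the bench; at x +42, y -42 mm in the case's frame
- pocket4 (a point): centre of the floor of a square pocket of the case, 67 x 67 mm, 12 mm deep, floor 10 mm above the bench; at x +42, y +42 mm in the case's frame
- pin1 (a point): tip of one of the two upright steel guide pins of the case, at x -86, y 0, z 64 mm in the case's frame (the other at x +86): 8 mm diameter, the last 12 mm tapering to 3 mm; they stand 42 mm above the insert
- lid (a joint): angle of the case lid in rad: 0 closed; starts open at 1.9 to 2.2, leaning outwards. Stiff hinge, stays where it is left (up to 0.65 N m, 3 to 5 N near its free edge). The lid is a shell 221 x 186 mm, 37 mm deep outside, 32 mm inside; closed, its flat top is 77 mm above the bench. It can be pushed over from behind with closed fingers, then pressed down
- lid_hinge (a point): middle of the hinge line (along the case's x), at x 0, y +93, z 40 mm in the case's frame
- lid_edge (a point): middle of the free edge of the lid's outer top face: 186 mm from the hinge along the lid and 37 mm out from its rim plane; closed it lies at y -93, z 77 mm in the case's frame
- catch (a joint): travel in m of the brass slide catch on the case's -y wall: 0 open, 0.026 locked; slides towards the case's +x, friction 1.5 N, stays where it is left
- catch_tab (a point): top centre of the catch's brass tab: 14 mm along its travel (the case's x), 20 mm standing out from the wall, 30 mm tall; top 56 mm above the bench, inner face 3 mm off the case's wall
- plate: aluminium retaining plate 195 (its x) x 160 (y) x 8 mm, 0.3 to 0.5 kg. Origin: centre of underside; z up. 56 mm square windows at x +-42, y +-42; 10 mm square guide holes at x +-86, y 0, 16 mm long through brass bushes. Blue bar handle along x over the centre: 84 x 14 (y) x 12 mm tall, middle 36 mm above the underside. Fits either way round. Home: origin 22 mm above the bench
- movement1: watch movement on a white round foot 62 mm in diameter, 10 mm high (lowest 3 mm narrowed to 58), under a clear upright cylindrical cover 44 mm in diameter that ends 44 mm above the underside; about 0.12 kg. Origin: centre of the underside; z up. In a pocket its underside is 10 mm above the bench. None if absent this time
- movement2: watch movement on a white round foot 62 mm in diameter, 10 mm high (lowest 3 mm narrowed to 58), under a clear upright cylindrical cover 44 mm in diameter that ends 44 mm above the underside; about 0.12 kg. Origin: centre of the underside; z up. In a pocket its underside is 10 mm above the bench. None if absent this time
- movement3: watch movement on a white round foot 62 mm in diameter, 10 mm high (lowest 3 mm narrowed to 58), under a clear upright cylindrical cover 44 mm in diameter that ends 44 mm above the underside; about 0.12 kg. Origin: centre of the underside; z up. In a pocket its underside is 10 mm above the bench. None if absent this time
- movement4: watch movement on a white round foot 62 mm in diameter, 10 mm high (lowest 3 mm narrowed to 58), under a clear upright cylindrical cover 44 mm in diameter that ends 44 mm above the underside; about 0.12 kg. Origin: centre of the underside; z up. In a pocket its underside is 10 mm above the bench. None if absent this time
- driver: screwdriver, 0.05 kg, lying along its x, 124 mm long: square orange handle 66 x 12 x 12 mm from x -47 to +19 mm, steel knob behind it to x -53, 5 mm blade in front to x +71. Origin: on the underside, below its axis, near its centre of mass. At first it lies in the case on the ribs of the insert, underside 22 mm up
- tool_tray: shallow open red tray, fixed to the bench, 90 mm (its x) x 160 mm (its y) x 20 mm high, walls and floor 4 to 5 mm. Origin: centre of its underside
- loupe: watchmaker's eyeglass, a black cone-shaped ring 48 mm wide at the top, 45 mm tall; a bystander. Origin: centre of its underside
- jar: amber glass jar, 52 mm diameter, 75 mm tall; a bystander. Origin: centre of its underside
- jar2: clear glass jar with black cap, 44 mm diameter, 60 mm tall; a bystander. Origin: centre of its underside
- movement_holder: steel movement holder with a knurled screw, about 90 x 34 x 28 mm; a bystander. Origin: centre of its underside
- parts_tray: white round compartment tray, 110 mm diameter, 14 mm tall; a bystander. Origin: centre of its underside
- tweezers: steel tweezers, 110 mm long, 5 mm thick; a bystander. Origin: centre of its underside
Not all that is in view belongs to the job. What is shaped like the movement1 but purple or turquoise is not meant. What is shaped like the movement2 but blue or pink is not meant.

How it is judged:
By the outcome, as a careful person would: the job done as asked, in the order asked, and still so for the second after the job is handed in, with the robot touching nothing.
Of movement1, movement2, movement3, movement4 only 3 to 4 are there at a start; the rules pass over those that are not, and their reading is None.
At some moment in a run one of movement1, movement2, movement3, movement4 may be knocked a few centimetres aside while the robot is not near it.
It also fails if it takes over 210 s, if anything falls off the work surface, if the arm or the gripper's body presses on something with over 40 N, if the wrist force passes 120 N, or if a joint passes its speed limit or range.

## Robot

A 6-joint arm with a two-finger parallel gripper is mounted at the origin on the work surface. World frame = base frame: x ahead of the robot, y to its left, z up, the work surface at z = 0. Lengths are in m, angles in rad, forces in N, time in s.
With the tool pointing down it reaches from about 0.35 to 1 m from the base axis. Payload 7.1 kg.
Tool frame: the origin (TCP) lies between the finger pads; the fingertips stand 22 mm ahead of it and the grasp point (between the pads) lies 3 mm ahead of it; z points along the fingers, y is the line along which they close (so a half turn about z gives the same grasp; the last joint's range is limited). The gripper opens to 85 mm and grips with 20 to 120 N. Pads are 22 mm wide; open, the fingers measure 114 mm over their backs; the gripper's body (76 mm by 85 mm) begins 54 mm behind the grasp point. The pads swing forward as they close: fully open they stand 13 mm farther back than shut.
Start: joints at [1.252, 0.423, 1.63, -0, 1.089, -0.019], TCP at [0.185, 0.597, 0.253] pointing down, gripper open.
Joint ranges: [-3, 3], [-0.9, 2.11], [0.09, 2.58], [-1.31, 4.45], [0.11, 2.69], [-2.54, 2.54]. Speed limits (rad/s): [2.39, 2.39, 3.01, 3.14, 3.14, 3.14].

## Interface

Orientations are given as a rotation vector (axis times angle).
In Python, from rig import manip gives the robot as it stands. The module is installed in compiled form; this text tells all that it offers. Calls block until the motion is done:
- manip.move_to(position, orientation): joint-space move of the TCP to a pose.
- manip.servo_line(position, orientation=None, rate=0.15): straight line of the TCP; orientation=None keeps the orientation; rate is the mean speed in m/s.
- manip.set_joints(angles): joint-space move.
- manip.command_gripper(opening, f_grip=None): finger opening in m; f_grip is the grip in N (None keeps the last); returns when the fingers have stopped.
- manip.hold(seconds).
- manip.solve_ik(position, orientation): joint angles nearest the present ones, or None.
- manip.camera(name): name is "scene" or "top" or "wrist"; returns a dict with "image" (420x560x3 uint8, red, green, blue), "fx", "fy", "cx", "cy" (pixels), "cam_to_world" (4x4, takes a point from camera to world coordinates); the wrist camera has in their place "mount" (4x4, takes a point from camera to tool coordinates, whose origin is the TCP and whose axes are the flange's). Camera axes: x right, y down, z forward; pixel columns grow to the right and rows downward; lengths in m; the calibration is good to about 2 mm. The wrist camera is an equidistant fisheye: a pixel r from the principal point sees the ray r / f radians off the axis. A picture is of the moment at which its call begins: read the wrist's pose just before it. There is no depth.
A pose or a line that the arm cannot do raises manip.IKError and nothing moves.
- manip.sign_off(): hands the job in; it is judged then, once.
Readings, each from a call of its own:
- manip.get_time(): time.
- manip.get_joint_positions(): joint angles.
- manip.get_joint_vel(): joint speeds.
- manip.get_tau(): joint torques, N m.
- manip.get_position(): TCP position.
- manip.get_ee_rot(): TCP orientation.
- manip.get_contact_force(): force on the tool from outside, world axes, zero at the start.
- manip.get_torque(): the same for the moment, N m.
- manip.get_width(): finger opening in m.
- manip.get_grip_force(): force on a finger pad.
Only numpy, scipy, OpenCV 4.12 (cv2) and the standard library are available. Lean on these libraries where they do the work, as an engineer would, in place of code of your own. Each camera call takes 0.05 s, during which the arm holds its last target. There are 200 camera calls.

## Working session

There is one attempt and no reset: what is moved stays moved. The work goes in short steps, each a Python script; the robot and the scene stay as the last script left them, time stands still between calls to the robot, and variables do not carry over. Pictures are saved under pics/ and viewed, at most 14 in all, crops included, and the job is handed in when it is done.

```bash
mkdir -p pics; ls; python3 - <<'E'
from rig import manip
import cv2,numpy as np,pickle
d={}
for n in("scene","top"):
    c=manip.camera(n); d[n]=c; cv2.imwrite(f"pics/{n}0.png",c["image"][:,:,::-1])
    print(n,c["fx"],c["fy"],c["cx"],c["cy"],np.round(c["cam_to_world"],4).tolist())
pickle.dump(d,open("c0.pkl","wb"))
c=manip.camera("wrist"); print(c["fx"],c["cx"],c["cy"],c["mount"].round(4).tolist(), manip.get_ee_rot(), manip.get_time())
E
```

```text
pics
scene 397.8660208415195 397.8660208415195 283.0802049720208 207.74169463656006 [[-0.2494, 0.7641, -0.5949, 1.2009], [0.9684, 0.1936, -0.1573, 0.0931], [-0.0051, -0.6154, -0.7882, 0.9548], [0.0, 0.0, 0.0, 1.0]]
top 517.3604291383336 517.3604291383336 285.04154513626844 211.71674663860273 [[0.0147, -0.9888, 0.1485, 0.3568], [-0.9998, -0.016, -0.0081, -0.0887], [0.0104, -0.1483, -0.9889, 1.3788], [0.0, 0.0, 0.0, 1.0]]
325.19226210127806 280.67157444641896 206.7855174794564 [[0.0008, -0.9601, -0.2796, 0.0714], [1.0, 0.0009, -0.0004, -0.0007], [0.0006, -0.2796, 0.9601, -0.1191], [0.0, 0.0, 0.0, 1.0]] [-4.69100963e-01 -3.10618817e+00  1.75214347e-03] 0.15
```

View pics/top0.png

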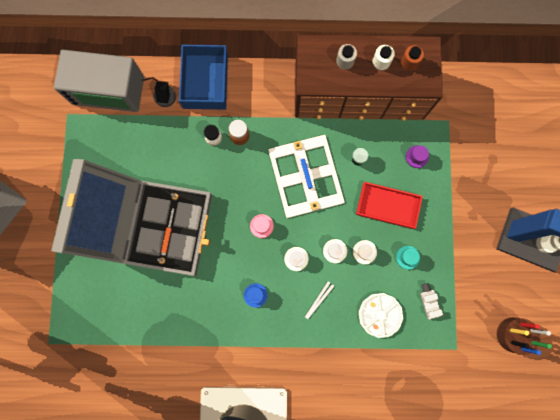

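View pics/scene0.png

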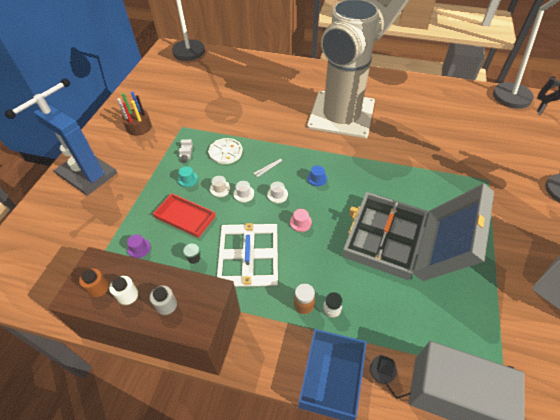

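```bash
cat > h.py <<'E'
import numpy as np,cv2,pickle
from rig import manip
from scipy.spatial.transform import Rotation as Ro
def down(psi): return (Ro.from_euler('z',psi)*Ro.from_euler('x',np.pi)).as_rotvec()
def ray(c,uv):
    """pinhole camera ray"""
    d=np.array([(uv[0]-c["cx"])/c["fx"],(uv[1]-c["cy"])/c["fy"],1.]); T=c["cam_to_world"]
    return T[:3,3],T[:3,:3]@d
def wray(c,uv):
    a=np.array([uv[0]-c["cx"],uv[1]-c["cy"]]); r=np.hypot(*a); t=r/c["fx"]
    d=np.r_[a/max(r,1e-9)*np.sin(t),np.cos(t)]; T=c["T"]
    return T[:3,3],T[:3,:3]@d
def onz(o,d,z): return o+d*(z-o[2])/d[2]
def pt(c,uv,z):
    return onz(*((wray if "T" in c else ray)(c,uv)),z)
def proj(c,P):
    """world -> wrist pixel"""
    q=np.linalg.inv(c["T"])@np.r_[P,1]; r=np.hypot(q[0],q[1]); t=np.arctan2(r,q[2])
    return np.array([c["cx"],c["cy"]])+q[:2]/r*t*c["fx"]
def wrist():
    p=manip.get_position(); R=Ro.from_rotvec(manip.get_ee_rot()).as_matrix()
    c=manip.camera("wrist"); T=np.eye(4); T[:3,:3]=R; T[:3,3]=p; c["T"]=T@c["mount"]; return c
def blobs(img,lo,hi,amin=30):
    m=cv2.inRange(cv2.cvtColor(img,cv2.COLOR_RGB2HSV),np.array(lo),np.array(hi))
    cs,_=cv2.findContours(m,cv2.RETR_EXTERNAL,cv2.CHAIN_APPROX_NONE)
    return sorted([k for k in cs if cv2.contourArea(k)>amin],key=cv2.contourArea,reverse=True)
def save(c,n,s=1,crop=None):
    im=c["image"][:,:,::-1]
    if crop: x0,y0,x1,y1=crop; im=im[y0:y1,x0:x1]
    cv2.imwrite(f"pics/{n}.png",cv2.resize(im,None,fx=s,fy=s,interpolation=cv2.INTER_CUBIC))
E
python3 - <<'E'
from h import *
d=pickle.load(open("c0.pkl","rb")); c=d["top"]; im=c["image"]
def show(n,lo,hi,z,amin=20):
    for k in blobs(im,lo,hi,amin)[:8]:
        (u,v),wh,a=cv2.minAreaRect(k); 
        if 114<v<348 and 50<u<456: print(n,round(u),round(v),np.round(wh,1),round(a),pt(c,(u,v),z)[:2].round(4))
show("white",(0,0,150),(180,60,255),.01)
show("red",(0,200,120),(4,255,255),.02); show("red",(174,200,120),(180,255,255),.02)
show("orange",(5,190,150),(14,255,255),.034,8)
show("blue",(105,180,100),(125,255,255),.04)
show("brass",(15,120,120),(28,255,255),.05,4)
save(c,"topz",2.2,(60,110,410,380)) 
E
```

```text
white 306 176 [72.3 60.8] 75 [ 0.6622 -0.1548]
white 381 315 [44.5 43.8] 45 [ 0.2952 -0.353 ]
white 67 205 [10.5 95.7] 13 [0.5719 0.482 ]
white 296 258 [23. 24.] 90 [ 0.4379 -0.1307]
white 335 251 [24.1 23.7] 27 [ 0.4604 -0.233 ]
white 364 252 [24. 23.] 90 [ 0.4579 -0.312 ]
red 389 205 [59.8 32.8] 14 [ 0.5828 -0.3769]
orange 166 240 [ 4.9 24.4] 12 [0.4805 0.2095]
blue 256 295 [22. 21.] 90 [ 0.3416 -0.0274]
blue 306 173 [28.8  3. ] 74 [ 0.6621 -0.1541]
brass 206 234 [ 8.  38.8] 10 [0.4937 0.1039]
brass 71 200 [ 5.1 12.4] 14 [0.5791 0.4563]
brass 297 145 [7.6 6. ] 72 [ 0.736  -0.1299]
brass 314 205 [6.3 6.1] 76 [ 0.5741 -0.1754]
brass 175 196 [4.  6.2] 37 [0.5921 0.1874]
```

View pics/topz.png

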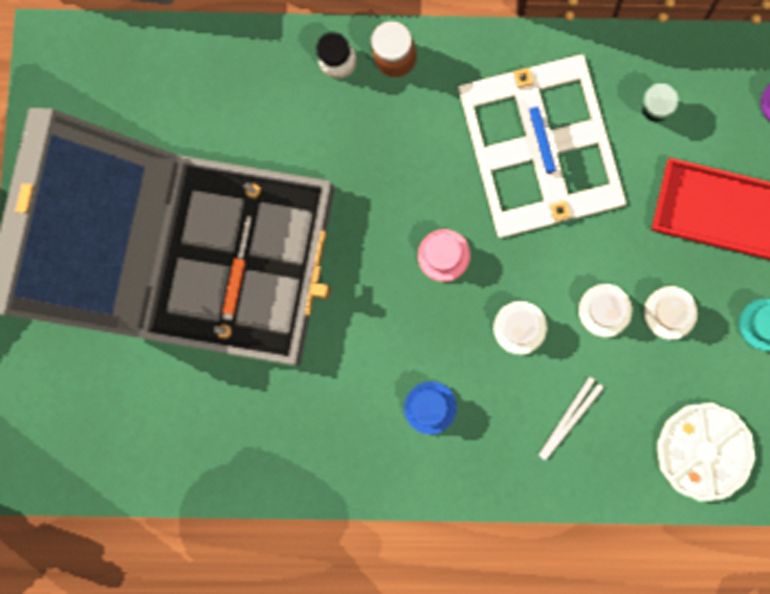

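```bash
python3 - <<'E'
from h import *
d=pickle.load(open("c0.pkl","rb")); c=d["top"]
p=pt(c,(168,228),.04); print(p)
manip.move_to([p[0],p[1],.25],down(np.radians(167)))
print(manip.get_joint_positions(), manip.get_time())
w=wrist(); pickle.dump(w,open("w1.pkl","wb")); save(w,"w1")
E
```

```text
[0.51011495 0.20373675 0.04      ]
[ 3.59622724e-01  3.16901024e-01  1.80100536e+00  2.55333344e-04
  1.02357815e+00 -9.85280304e-01] 2.0
```

View pics/w1.png

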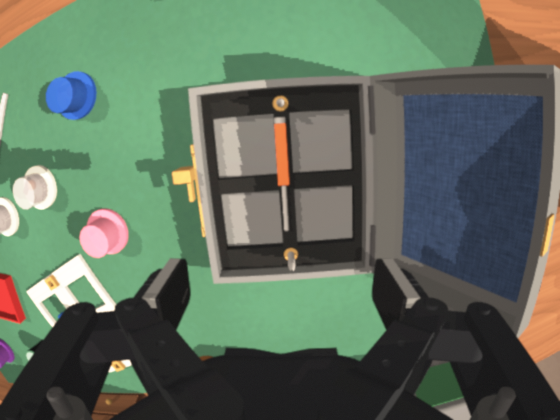

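```bash
python3 - <<'E'
from h import *
w=pickle.load(open("w1.pkl","rb")); im=w["image"][:,:,::-1]
a=[cv2.resize(im[y:y+48,x:x+48],None,fx=8,fy=8,interpolation=cv2.INTER_NEAREST) for x,y in((258,80),(266,232))]
cv2.imwrite("pics/pins.png",np.hstack(a))
for k in blobs(w["image"],(10,90,90),(30,255,255),8)[:12]:
    (u,v),wh,an=cv2.minAreaRect(k); print(round(u,1),round(v,1),np.round(wh,1),an, pt(w,(u,v),.022)[:2].round(4))
g=cv2.cvtColor(w["image"],cv2.COLOR_RGB2GRAY)
E
```

```text
519.5 33.5 [67. 79.] 90.0 [0.381  0.5483]
538.5 280.0 [166.  41.] 90.0 [0.749  0.5706]
37.5 23.5 [75. 47.] 0.0 [ 0.2254 -0.0563]
186.3 191.6 [92.8 25.7] 82.4505844116211 [0.4974 0.0972]
115.5 403.8 [42.6 19. ] 1.7899105548858643 [ 0.8381 -0.1825]
281.3 153.5 [61.7 11.8] 86.05481719970703 [0.4809 0.211 ]
546.7 234.5 [ 7.2 42.7] 10.619654655456543 [0.6704 0.5776]
280.0 103.0 [15.6 15.6] 45.0 [0.4279 0.2218]
6.0 387.5 [12. 33.] 0.0 [ 0.8267 -0.5334]
51.4 281.9 [12.5  9.7] 56.3099365234375 [ 0.5762 -0.1639]
117.5 365.0 [13.4 10.6] 45.0 [ 0.7389 -0.1186]
290.0 253.3 [12.5 14.3] 84.2894058227539 [0.5963 0.1951]
```

View pics/pins.png

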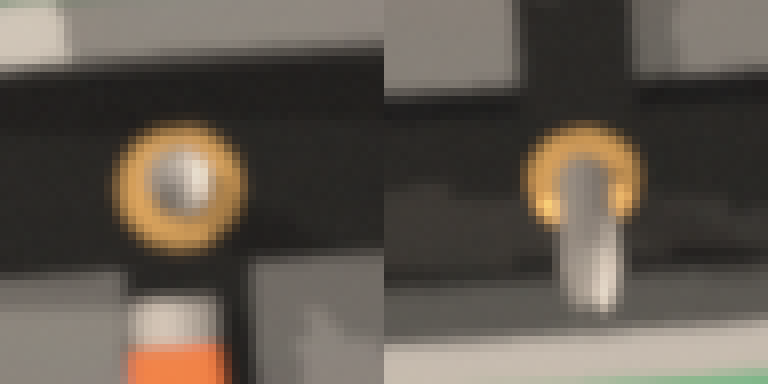

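```bash
python3 - <<'E'
from h import *
w=pickle.load(open("w1.pkl","rb"))
for a,b,z in (((280,102.9),(290.2,253.9),.023),((280.4,102.0),(291.3,268.5),.064)):
    P,Q=pt(w,a,z)[:2],pt(w,b,z)[:2]; v=Q-P
    print(P,Q,np.linalg.norm(v),np.degrees(np.arctan2(v[1],v[0])),(P+Q)/2)
for k in blobs(w["image"],(5,190,120),(14,255,255),100):
    (u,v),wh,an=cv2.minAreaRect(k)
    if 250<u<310 and v<200:
        b=cv2.boxPoints(cv2.minAreaRect(k)); b=b[b[:,1].argsort()]; e=[b[:2].mean(0),b[2:].mean(0)]
        P,Q=[pt(w,x,.034)[:2] for x in e]; print("drv",e,P,Q,np.linalg.norm(P-Q),np.degrees(np.arctan2(*(Q-P)[::-1])))
E
```

```text
[0.42780808 0.22179199] [0.59666138 0.1952252 ] 0.17093048704558797 -8.94141543313285 [0.51223473 0.2085086 ]
[0.42853452 0.22210425] [0.59492316 0.19566617] 0.16847595980274754 -9.02845294641296 [0.51172884 0.20888521]
```

```bash
python3 - <<'E'
from h import *
w=pickle.load(open("w1.pkl","rb"))
best=[k for k in blobs(w["image"],(3,150,80),(20,255,255),200) if 260<cv2.minAreaRect(k)[0][0]<300 and cv2.minAreaRect(k)[0][1]<200][0]
b=cv2.boxPoints(cv2.minAreaRect(best)); b=b[b[:,1].argsort()]; e=[b[:2].mean(0),b[2:].mean(0)]
P,Q=[pt(w,x,.034)[:2] for x in e]; L=np.linalg.norm(P-Q); phi=np.arctan2(*(Q-P)[::-1]); print(e,P,Q,L,np.degrees(phi))
assert .058<L<.072
g=(P+Q)/2+(Q-P)/L*.006; psi=phi+np.pi
manip.command_gripper(.04,30)
manip.move_to([*g,.10],down(psi))
manip.servo_line([*g,.046],rate=.06); print("F",manip.get_contact_force())
manip.command_gripper(.0,30); print("w",manip.get_width(),manip.get_grip_force())
manip.servo_line([*g,.12]); 
c=pickle.load(open("c0.pkl","rb"))["top"]
ks=blobs(c["image"],(0,200,120),(4,255,255),500)[0]; (u,v),wh,a=cv2.minAreaRect(ks); bb=cv2.boxPoints(cv2.minAreaRect(ks))
W=np.array([pt(c,x,.02)[:2] for x in bb]); t=W.mean(0); s=[W[(i+1)%4]-W[i] for i in range(2)]; s=max(s,key=np.linalg.norm)
print("tray",t,s,np.linalg.norm(s)); s=s/np.linalg.norm(s)
if s[1]>0: s=-s
pp=np.arctan2(s[1],s[0])+np.pi; print(np.degrees(pp))
o=t-s*.006  # grasp is 8 mm behind driver origin, driver spans -53..71
manip.move_to([*o,.13],down(pp)); print(manip.get_width(),manip.get_time())
w=wrist(); save(w,"w2"); pickle.dump(w,open("w2.pkl","wb")); np.save("tray.npy",np.r_[o,pp])
E
```

```text
[array([280.13965, 123.19968], dtype=float32), array([283.34863, 185.2406 ], dtype=float32)] [0.44863228 0.21718945] [0.51283945 0.20593058] 0.06518683173036738 -9.94582782398334
F [-1.34495865 -0.02767758  0.40522079]
w 0.010950947617668478 31.560346484184265
tray [ 0.58298664 -0.37686193] [-0.03605671 -0.15537412] 0.15950299083623634
76.93497988931637
0.010889263248871793 7.3833
```

View pics/w2.png

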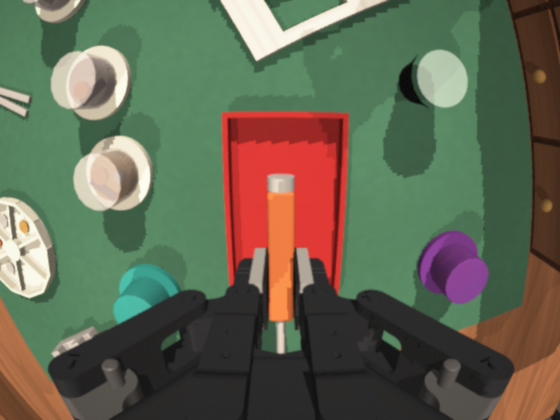

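```bash
python3 - <<'E'
from h import *
x,y,pp=np.load("tray.npy"); s=-np.array([np.cos(pp),np.sin(pp)]); o=np.array([x,y])-s*.011
manip.servo_line([*o,.06]); manip.servo_line([*o,.0305],rate=.04); print(manip.get_contact_force())
manip.servo_line([*o,.029],rate=.01); print(manip.get_contact_force())
manip.command_gripper(.03); manip.servo_line([*o,.14])
c=pickle.load(open("c0.pkl","rb"))["top"]
# look over the movements, closing line along world x
manip.command_gripper(.08)
manip.move_to([.46,-.24,.22],down(np.radians(90)))
w=wrist(); save(w,"w3"); pickle.dump(w,open("w3.pkl","wb")); print(manip.get_time(),manip.get_joint_positions())
E
```

```text
[ 0.38269063 -0.88294565 -1.28106529]
[-0.72548082 -0.29919242 -0.24822909]
11.8417 [-5.04228809e-01  3.14738725e-01  1.88760171e+00 -9.62491399e-05
  9.37777341e-01 -5.03411018e-01]
```

View pics/w3.png

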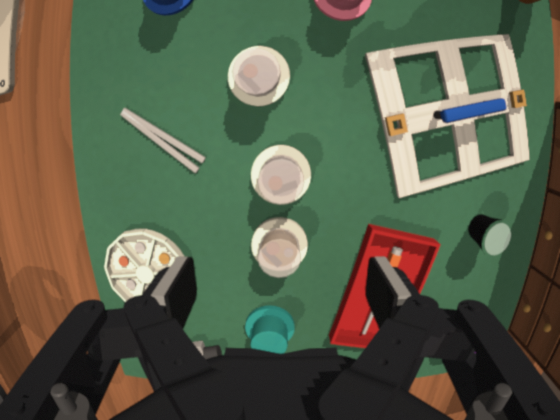

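```bash
cat >> h.py <<'E'
CO=np.array([.5120,.2087]); CY=np.radians(-9.0)
def cw(x,y): return CO+np.array([np.cos(CY)*x-np.sin(CY)*y,np.sin(CY)*x+np.cos(CY)*y])
def disc(w,near,z=.010,lo=(0,0,140),hi=(180,75,255),r=60):
    """centre and diameter of the white disc nearest to pixel of world point"""
    uv=proj(w,np.r_[near,z]); best=None
    for k in blobs(w["image"],lo,hi,400):
        k=cv2.convexHull(k); m=cv2.moments(k); q=np.array([m["m10"],m["m01"]])/m["m00"]
        if np.linalg.norm(q-uv)<r and (best is None or np.linalg.norm(q-uv)<best[0]): best=(np.linalg.norm(q-uv),k)
    W=np.array([pt(w,p[0],z)[:2] for p in best[1]]).astype(np.float32)
    (x,y),_,_=cv2.fitEllipse(W); d=cv2.fitEllipse(W)[1]
    return np.array([x,y]),np.array(d)
def measure(est,psi,z=.16):
    tx=np.array([np.cos(psi),np.sin(psi)])
    manip.move_to([*(est-.071*tx),z],down(psi)); w=wrist(); c,d=disc(w,est); print("meas",c.round(4),d.round(4)); return c,d,w
def pack(est,pocket,psi=np.pi/2,pp=np.radians(171)):
    manip.command_gripper(.08)
    c,d,w=measure(est,psi); pickle.dump(w,open("wm.pkl","wb"))
    assert np.all(abs(d-.062)<.004) and np.linalg.norm(c-est)<.08
    manip.move_to([*c,.10],down(psi)); manip.servo_line([*c,.036],rate=.08); print("F",manip.get_contact_force().round(1))
    manip.command_gripper(.035,28); g=manip.get_width(); print("width",g); assert .04<g<.048
    manip.servo_line([*c,.14],rate=.2)
    p=cw(*pocket); manip.move_to([*p,.14],down(pp)); manip.servo_line([*p,.062],rate=.12)
    f0=manip.get_contact_force()
    for zz in np.arange(.060,.0455,-.002):
        manip.servo_line([*p,zz],rate=.03); f=manip.get_contact_force()-f0
        if np.linalg.norm(f)>4: print("contact",zz,f.round(1)); break
    print("end",zz,(manip.get_contact_force()-f0).round(1),manip.get_position().round(4),p)
    return zz
E
python3 - <<'E'
from h import *
w=pickle.load(open("w3.pkl","rb"))
for e in((.438,-.131),(.460,-.233),(.458,-.312)): print(disc(w,np.array(e)))
print(pack(np.array([.460,-.233]),(-.042,.042)),manip.get_time())
E
```

```text
(array([ 0.43856168, -0.1300365 ]), array([0.06154195, 0.06327193]))
(array([ 0.46083128, -0.23208176]), array([0.06191716, 0.063394  ]))
(array([ 0.45933515, -0.31390575]), array([0.06255802, 0.07055315]))
meas [ 0.4608 -0.2324] [0.0615 0.063 ]
F [ 0.6  0.3 -0.2]
width 0.04319330881088601
contact 0.045999999999999985 [-0.6 -0.6  7.6]
end 0.045999999999999985 [-0.6 -0.6  7.6] [0.4773 0.2569 0.0466] [0.47708734 0.25675316]
0.045999999999999985 19.6333
```

```bash
cat >> h.py <<'E'
def release():
    p=manip.get_position(); manip.command_gripper(.06); manip.servo_line([p[0],p[1],.14],rate=.15)
E
python3 - <<'E'
from h import *
release()
w=wrist(); pickle.dump(w,open("w4.pkl","wb"))
z=pack(np.array([.4593,-.313]),(.042,.042)); 
if z<.047: release()
print(manip.get_time()); w=wrist(); save(w,"w5"); pickle.dump(w,open("w5.pkl","wb"))
E
```

```text
meas [ 0.4591 -0.3114] [0.0617 0.0631]
F [-0.2  0.   0.9]
width 0.043161495221172616
contact 0.045999999999999985 [-0.6 -0.3  5.8]
end 0.045999999999999985 [-0.6 -0.3  5.8] [0.5604 0.2437 0.0466] [0.56005316 0.24361266]
31.8667
```

View pics/w5.png

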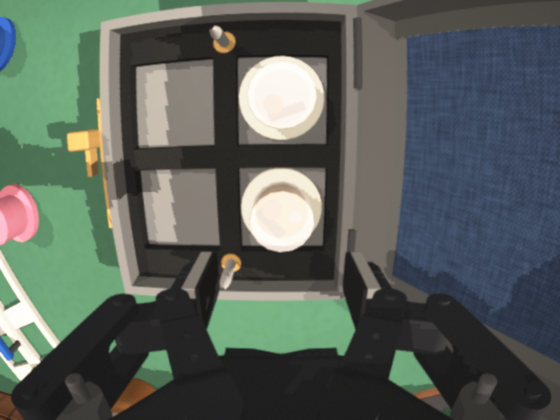

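```bash
python3 - <<'E'
from h import *
z=pack(np.array([.4386,-.1307]),(-.042,-.042)); 
if z<.047: release()
print(manip.get_time())
manip.move_to([*cw(0,0),.25],down(np.radians(171)))
w=wrist(); save(w,"w6"); pickle.dump(w,open("w6.pkl","wb"))
c=manip.camera("top"); pickle.dump(c,open("c1.pkl","wb")); save(c,"top1")
for k in blobs(c["image"],(105,180,100),(125,255,255),30)[:5]+blobs(c["image"],(15,120,120),(28,255,255),10)[:8]:
    (u,v),wh,a=cv2.minAreaRect(k); print(round(u,1),round(v,1),np.round(wh,1))
im=c["image"]
E
```

```text
meas [ 0.4385 -0.1299] [0.0615 0.063 ]
F [ 0.6  0.3 -0. ]
width 0.04313784911417708
contact 0.045999999999999985 [-1.1 -2.1  7.9]
end 0.045999999999999985 [-1.1 -2.1  7.9] [0.4642 0.1738 0.0465] [0.46394684 0.17378734]
41.5417
255.5 295.0 [21. 22.]
306.2 173.1 [28.8  3. ]
205.2 234.3 [ 8.2 38.7]
519.4 331.4 [19.5  5.1]
297.5 144.9 [7.6 6. ]
314.4 205.4 [6.8 6.3]
380.6 203.5 [21.8  3.2]
```

View pics/w6.png

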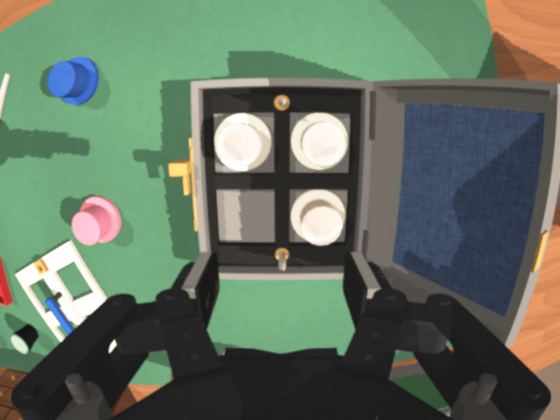

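View pics/top1.png

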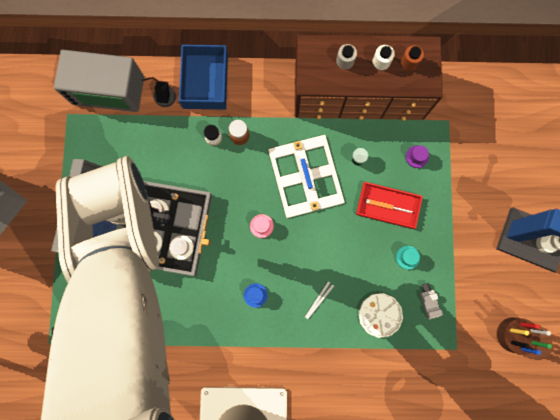

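```bash
cat >> h.py <<'E'
def brass(w,z,near,r=30,lo=(10,90,90),hi=(30,255,255)):
    uv=proj(w,np.r_[near,z]); 
    for k in blobs(w["image"],lo,hi,8):
        k=cv2.convexHull(k); q=np.array(cv2.minAreaRect(k)[0])
        if np.linalg.norm(q-uv)<r: return q,cv2.minAreaRect(k)[1],pt(w,q,z)[:2]
E
python3 - <<'E'
from h import *
w=pickle.load(open("w6.pkl","rb"))
P,Q=[brass(w,.023,cw(s*.086,0)) for s in(-1,1)]; print("rings",P,Q); 
v=Q[2]-P[2]; print(np.linalg.norm(v),np.degrees(np.arctan2(v[1],v[0])),(P[2]+Q[2])/2)
manip.command_gripper(.05)
psi=np.radians(195.7); e=np.array([.656,-.153]); manip.move_to([*e,.25],down(psi)); 
w=wrist(); pickle.dump(w,open("w7.pkl","wb"))
dx=.086*np.array([np.cos(psi-np.pi),np.sin(psi-np.pi)])
P,Q=[brass(w,.016,e+s*dx) for s in(-1,1)]; print("bush",P,Q); v=Q[2]-P[2]; print(np.linalg.norm(v),np.degrees(np.arctan2(v[1],v[0])),(P[2]+Q[2])/2)
k=max(blobs(w["image"],(105,150,60),(125,255,255),100),key=lambda k:-abs(cv2.minAreaRect(k)[0][0]-280)-abs(cv2.minAreaRect(k)[0][1]-170)); r=cv2.minAreaRect(k); print(r)
b=[pt(w,x,.042)[:2] for x in cv2.boxPoints(r)]; print("handle",np.mean(b,0),[np.linalg.norm(b[i]-b[i-1]).round(4) for i in(0,1)],[np.degrees(np.arctan2(*(b[i]-b[i-1])[::-1])).round(1) for i in(0,1)])
save(w,"w7")
E
```

```text
rings (array([281. , 102.5]), (15.0, 16.0), array([0.42790169, 0.2211499 ])) (array([281.5, 253. ]), (12.0, 15.0), array([0.59525128, 0.19544745]))
0.16931184588576423 -8.731566283985874 [0.51157649 0.20829868]
bush (array([277.5, 108. ]), (18.0, 17.0), array([ 0.58086576, -0.17719034])) (array([278. , 255.5]), (17.0, 16.0), array([ 0.74486574, -0.1306591 ]))
0.17047331561235723 15.840076653844395 [ 0.66286575 -0.15392472]
((278.0, 189.5), (75.0, 10.0), 90.0)
handle [ 0.66245627 -0.15351571] [np.float64(0.08), np.float64(0.0101)] [np.float64(-164.6), np.float64(105.7)]
```

View pics/w7.png

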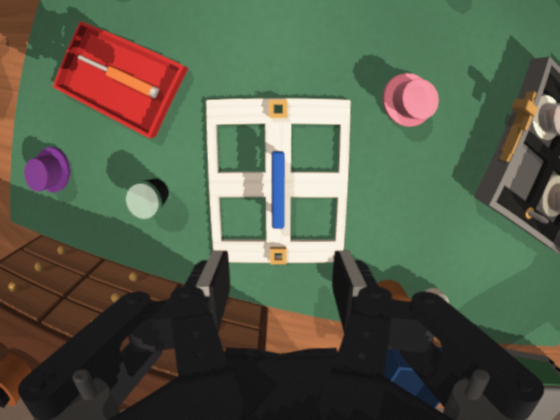

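```bash
python3 - <<'E'
from h import *
psi=np.radians(195.84); e=np.array([.6628,-.1538])
manip.command_gripper(.05)
manip.move_to([*e,.10],down(psi)); manip.servo_line([*e,.039],rate=.06); print(manip.get_contact_force().round(1))
manip.command_gripper(.0,100); print("w",manip.get_width(),manip.get_grip_force(),manip.get_contact_force().round(1))
manip.servo_line([*e,.06],rate=.05); manip.servo_line([*e,.2],rate=.15); print("w",manip.get_width(),manip.get_contact_force().round(1),manip.get_torque().round(2))
p=cw(0,0); manip.move_to([*p,.17],down(np.radians(171)))
w=wrist(); pickle.dump(w,open("w8.pkl","wb")); save(w,"w8"); print(manip.get_time(),manip.get_torque().round(2))
R=Ro.from_rotvec(manip.get_ee_rot()).as_matrix(); T=manip.get_position()
z=T[2]-.039+.016
r=brass(w,z,T[:2]+.086*R[:2,0],40); print(r, R.T@(np.r_[r[2],z]-T))
E
```

```text
[-0.2 -0.3 -0.4]
w 0.012209255553411383 98.00034642219543 [-1.   1.6  5.5]
w 0.011886956285507564 [ 0.3  0.6 -4.7] [-0.02  0.02 -0.02]
49.6083 [ 0.03 -0.   -0.03]
(array([280.99996948,  85.5       ]), (45.99999237060547, 44.99999237060547), array([0.42939176, 0.22087069])) [ 0.08435183 -0.00051999  0.02295873]
```

View pics/w8.png

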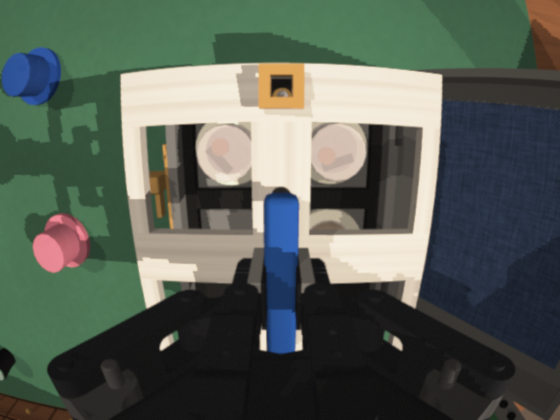

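```bash
python3 - <<'E'
from h import *
p=cw(0,0); manip.servo_line([*p,.116],rate=.08); manip.hold(.3)
w=wrist(); pickle.dump(w,open("w9.pkl","wb"))
R=Ro.from_rotvec(manip.get_ee_rot()).as_matrix(); T=manip.get_position()
z=T[2]-.039+.016
r=brass(w,z,T[:2]+.086*R[:2,0],40); print(r, R.T@(np.r_[r[2],z]-T), manip.get_contact_force().round(1))
u,v=np.round(r[0]).astype(int); g=cv2.cvtColor(w["image"],cv2.COLOR_RGB2GRAY)
print(u,v); print(g[v-14:v+16,u-14:u+15])
E
```

```text
(array([281. ,  85.5]), (45.0, 46.0), array([0.42894132, 0.22134898])) [ 0.08417839 -0.00061538  0.02295231] [-0.2  0.6 -4.3]
281 86
[[180 179 179 180 179 179 179 179 179 179 180 179 178 179 179 179 179 179
  178 179 179 179 179 179 179 179 179 178 178]
 [180 179 177 174 172 172 173 172 172 173 172 172 172 172 172 171 171 171
  172 172 172 171 172 172 172 174 176 178 179]
 [179 178 171 151 142 140 140 139 138 138 138 138 138 138 137 137 137 137
  138 138 138 139 139 140 141 152 169 177 178]
 [179 178 166 128  98  92  91  90  90  90  89  90  89  89  87  85  85  85
   86  86  86  87  87  88  95 122 157 175 178]
 [179 178 165 125  87  73  71  70  69  69  69  71  70  70  69  68  68  68
   69  69  68  67  68  68  77 112 154 174 179]
 [180 178 169 137  94  76  75  74  74  73  74  75  74  74  75  74  74  74
   73  75  74  74  75  74  82 113 154 175 178]
 [179 178 170 138  88  64  62  62  62  62  62  61  61  61  62  61  61  62
   62  62  62  61  62  63  74 110 153 174 179]
 [180 178 171 135  77  41  36  36  35  36  37  36  36  36  36  37  36  36
   36  38  38  38  36  41  62 108 152 174 179]
[... 1963 characters left out ...]
141 140 134 123 113 112 111 110 109 110 110 109
  109 109 116 121 123 122 124 138 163 175 178]
 [179 177 173 166 163 165 165 166 164 160 157 156 155 155 155 155 155 154
  154 155 157 159 158 158 159 165 174 177 177]
 [179 179 178 177 176 177 177 177 176 175 175 175 174 174 174 175 175 175
  174 175 174 175 176 176 175 175 177 177 178]
 [179 179 179 179 178 178 178 178 179 177 178 178 178 178 178 178 178 177
  178 178 179 178 178 178 178 178 177 178 178]
 [178 179 179 179 179 179 179 179 179 179 178 178 177 178 178 178 178 178
  178 179 177 178 178 178 178 178 177 178 177]
 [179 179 178 179 179 178 179 178 179 178 178 177 178 178 178 178 178 178
  178 178 178 178 178 178 178 178 178 179 178]]
```

```bash
python3 - <<'E'
from h import *
w=pickle.load(open("w9.pkl","rb")); R=w["T"][:3,:3]@np.linalg.inv(w["mount"][:3,:3])
h=pt(w,(281.3,85.5),.093); t=pt(w,(281.6,88.3),.064); ring=pt(w,(281.5,88.5),.023)
print(h,t,"tool diff tip-hole mm",(R.T@(t-h))[:2]*1e3, pt(w,(281,86),.023))
w=pickle.load(open("w6.pkl","rb")); 
E
```

```text
[0.42892956 0.22148169 0.093     ] [0.42787619 0.22185673 0.064     ] tool diff tip-hole mm [1.12069382 0.19434913] [0.42307756 0.2223338  0.023     ]
```

```bash
python3 - <<'E'
from h import *
R=Ro.from_rotvec(manip.get_ee_rot()).as_matrix()
p=cw(0,0)+R[:2,0]*.0011+R[:2,1]*.0002; np.save("pp.npy",p)
manip.servo_line([*p,.112],rate=.03); manip.hold(.2); f0=manip.get_contact_force(); t0=manip.get_torque()
for z in np.arange(.110,.0601,-.002):
    manip.servo_line([*p,z],rate=.03); f=manip.get_contact_force()-f0; t=manip.get_torque()-t0
    if np.linalg.norm(f)>1: print(round(z,4),f.round(1),t.round(2))
    if f[2]>8 or np.hypot(f[0],f[1])>8: break
print(z,manip.get_position(),manip.get_time(),manip.get_width())
E
```

```text
0.108 [ 0.6 -1.8  0.4] [ 0.02  0.01 -0.01]
0.104 [ 0.9 -0.1  0.5] [ 0.01 -0.02 -0.01]
0.092 [-1.   0.8  0.5] [-0.02  0.01  0.04]
0.09 [ 0.3 -0.5 -0.8] [ 0.12 -0.04 -0.  ]
0.088 [1.1 0.4 0.8] [0.05 0.02 0.05]
0.084 [-1.3  0.1 -0.2] [ 0.04 -0.02  0.06]
0.078 [-0.7 -0.1  1. ] [ 0.02 -0.02  0.04]
0.074 [-1.1  1.   0.4] [ 0.05 -0.03  0.01]
0.06199999999999996 [0.510859   0.20904791 0.06188104] 57.525 0.012252494119134013
```

```bash
python3 - <<'E'
from h import *
p=np.load("pp.npy"); f0=manip.get_contact_force()
for z in np.arange(.0615,.0589,-.0005):
    manip.servo_line([*p,z],rate=.01); f=manip.get_contact_force()-f0; print(round(z,4),f.round(1))
    if f[2]>3: break
manip.command_gripper(.03); print(manip.get_contact_force().round(1))
manip.servo_line([*p,.16],rate=.12)
manip.command_gripper(.04)
manip.servo_line([*p,.25],rate=.2)
w=wrist(); pickle.dump(w,open("w10.pkl","wb")); print(manip.get_time())
# bushes at z .038 ; lid edge brass/geometry
for s in(-1,1):
    r=brass(w,.038,cw(s*.086,0)); print(r)
save(w,"w10")
E
```

```text
0.0615 [-0.9  0.   2.8]
0.061 [-3.2 -1.7  8.8]
[-1.5  0.4  0. ]
60.225
(array([281.5, 102. ]), (20.0, 19.0), array([0.42702419, 0.221993  ]))
(array([281. , 259.5]), (19.0, 18.0), array([0.59548235, 0.19498086]))
```

View pics/w10.png

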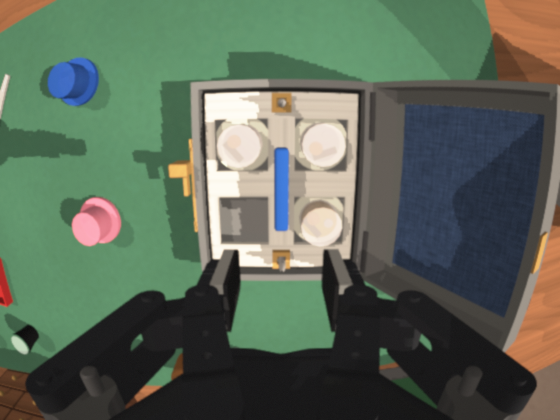

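```bash
python3 - <<'E'
from h import *
c=pickle.load(open("c0.pkl","rb"))["top"]
def tp(P):
    q=np.linalg.inv(c["cam_to_world"])@np.r_[P,1]; return np.array([c["cx"]+c["fx"]*q[0]/q[2],c["cy"]+c["fy"]*q[1]/q[2]])
for th in np.arange(1.85,2.3,.05):
    L=lambda a,o:(.093-a*np.cos(th)+o*np.sin(th), .04+a*np.sin(th)+o*np.cos(th))
    y,z=L(.186,.0185); y2,z2=L(.186,.037)
    print(round(th,2),tp(np.r_[cw(0,y),z]).round(1),tp(np.r_[cw(0,y2),z2]).round(1),y2,z2)
m=cv2.inRange(cv2.cvtColor(c["image"],cv2.COLOR_RGB2HSV),(0,0,150),(180,60,255))
k=[k for k in blobs(c["image"],(0,0,150),(180,60,255),100) if cv2.minAreaRect(k)[0][0]<90][0]; print(cv2.minAreaRect(k),cv2.boxPoints(cv2.minAreaRect(k)))
for y in (.10,.12,.16,.2,.26): 
    q=cw(0,y); print(y,q,np.hypot(*q))
E
```

```text
1.85 [ 79.5 206. ] [ 72.7 205. ] 0.17982696841944548 0.2086003486208988
1.9 [ 76.4 205.6] [ 70.  204.7] 0.188144962681046 0.20405010233590948
1.95 [ 73.5 205.3] [ 67.4 204.5] 0.19622514408648256 0.19908981623072206
2.0 [ 70.8 205. ] [ 65.  204.3] 0.20404731639031873 0.19373188843733252
2.05 [ 68.3 204.7] [ 62.8 204.1] 0.21159192823550352 0.18798971098486944
2.1 [ 66.  204.5] [ 60.9 204. ] 0.21884012202158187 0.18187763632649573
2.15 [ 63.8 204.4] [ 59.2 204. ] 0.2257737810388749 0.1754109414657505
2.2 [ 61.9 204.3] [ 57.6 203.9] 0.23237557475081916 0.16860578977199595
2.25 [ 60.2 204.2] [ 56.3 204. ] 0.23862900211128263 0.16147919058041194
((67.07868194580078, 204.66558837890625), (10.535809516906738, 95.73844146728516), 13.240520477294922) [[ 50.986877 250.05576 ]
 [ 72.91475  156.8623  ]
 [ 83.17049  159.27542 ]
 [ 61.242615 252.46887 ]]
0.1 [0.52764345 0.30746883] 0.6106919768234724
0.12 [0.53077214 0.3272226 ] 0.6235332314062121
0.16 [0.53702951 0.36673013] 0.6503012308849624
0.2 [0.54328689 0.40623767] 0.6783728260426721
0.26 [0.55267296 0.46549897] 0.7225902652589902
```

```bash
cat >> h.py <<'E'
PL=np.pi/2+CY
def go(y,ztip,rate=.06,x=0.): manip.servo_line([*cw(x,y),ztip+.022],down(PL),rate=rate); return manip.get_contact_force()
E
python3 - <<'E'
from h import *
manip.command_gripper(0,40)
p=manip.get_position(); manip.servo_line([p[0],p[1],.37],rate=.25)
manip.move_to([*cw(0,.275),.36],down(PL)); go(.275,.165,.2); f0=manip.get_contact_force(); print(manip.get_time())
for y in np.arange(.26,.140,-.01):
    f=go(y,.165)-f0; print(round(y,3),f.round(1))
    if np.linalg.norm(f)>25: raise SystemExit("force")
for th in np.arange(1.5,.25,-.1):
    f=go(.093-.125*np.cos(th)+.037*np.sin(th)+.011,.04+.125*np.sin(th)+.037*np.cos(th))-f0; print(round(th,2),f.round(1))
    if np.linalg.norm(f)>25: raise SystemExit("force")
print(manip.get_time())
E
```

```text
64.0083
0.26 [-0.4 -0.8  0.1]
0.25 [-1.5 -0.6 -0.5]
0.24 [-0.2 -0.5  0.1]
0.23 [-0.4 -1.3  0.8]
0.22 [0.8 5.4 4.5]
0.21 [1.6 3.9 3.8]
0.2 [1.6 4.2 4.3]
0.19 [-2.  8. 17.]
0.18 [-8.5 15.2 31.5]force
```

```bash
python3 - <<'E'
from h import *
go(.24,.165,.1); go(.24,.195,.1); f0=manip.get_contact_force(); print(f0.round(1))
def chk(k,f):
    f=f-f0; print(round(k,3),f.round(1))
    if np.linalg.norm(f)>18: raise SystemExit("force")
go(.20,.195)
for y in np.arange(.19,.140,-.01): chk(y,go(y,.195))
for th in np.arange(1.5,.25,-.1): chk(th,go(.093-.155*np.cos(th)+.037*np.sin(th)+.011,.04+.155*np.sin(th)+.037*np.cos(th)))
print(manip.get_time())
E
```

```text
[ 0.1 -0.2  0. ]
0.19 [-0.   1.5  1.5]
0.18 [0.7 2.2 1.7]
0.17 [0.3 1.7 0.1]
0.16 [ 0.3  0.6 -0.2]
0.15 [ 0.1 -1.2  0.8]
1.5 [-0.7  0.2  0.6]
1.4 [0.1 0.5 0.3]
1.3 [-0.8  0.5  0.7]
1.2 [0.1 0.1 0.6]
1.1 [-0.7 -0.7  0.2]
1.0 [ 0.  -1.1  1.2]
0.9 [ 0.2 -0.1  0.5]
0.8 [-0.9  0.8 -1.5]
0.7 [-0.3  0.5 -0. ]
0.6 [ 0.  -0.2 -0.5]
0.5 [-0.3  0.   0.3]
0.4 [0.7 0.3 0. ]
0.3 [-0.2 -0.2 -0.1]
76.025
```

```bash
python3 - <<'E'
from h import *
t=manip.camera("top")["image"]; s=manip.camera("scene")["image"]; w=wrist()["image"]
a=cv2.resize(s[150:330,300:540],(400,300)); b=cv2.resize(t[120:330,40:320],(400,300)); c=cv2.resize(w,(400,300))
im=np.vstack([np.hstack([a,b]),np.hstack([c,np.zeros_like(c)])])[:,:,::-1]; cv2.imwrite("pics/lid.png",im)
E
```

```text
(no output)
```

View pics/lid.png

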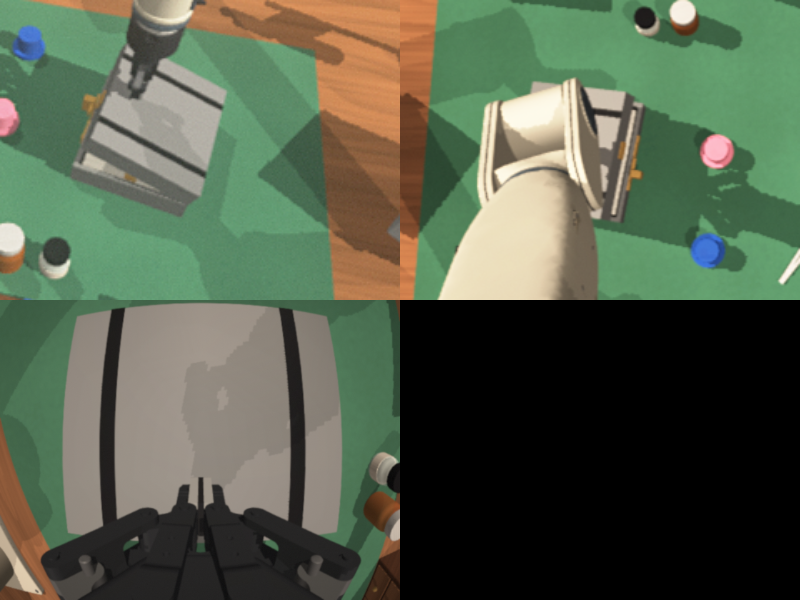

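```bash
python3 - <<'E'
from h import *
f0=np.zeros(3)
for th in (.22,.15,.09,.05,.02,0.):
    f=go(.093-.155*np.cos(th)+.037*np.sin(th)+.011,.04+.155*np.sin(th)+.037*np.cos(th),.04); print(th,f.round(1))
    if f[2]>20: break
for z in (.0765,.076,.0755,.075,.0745,.074,.0735):
    if f[2]>12: break
    f=go(-.051,z,.01); print(z,f.round(1))
zt=manip.get_position()[2]-.022
go(-.051,.12,.15); print("press",zt,manip.get_time())
w=pickle.load(open("w10.pkl","rb")); m=cv2.inRange(cv2.cvtColor(w["image"],cv2.COLOR_RGB2HSV),(10,90,90),(30,255,255))
for u in range(166,204,3):
    v=np.where(m[120:250,u])[0]+120
    if len(v):
        for vv in (v.min(),v.max()):
            q=pt(w,(u,vv),.056)[:2]-CO; c,s=np.cos(CY),np.sin(CY); print(u,vv,(np.array([c*q[0]+s*q[1],-s*q[0]+c*q[1]])*1e3).round(1),end=" ")
        print()
E
```

```text
0.22 [ 0.6  0.6 -0.1]
0.15 [-0.7 -0.9  0.4]
0.09 [-0.5 -0.7 -0.5]
0.05 [-0.5 -0.   0. ]
0.02 [-0.4  0.3 -0.1]
0.0 [-0.4  0.6  1.2]
0.0765 [-1.2 -0.2  6.7]
0.076 [-2.4 -0.8 12.4]
press 0.07695316790891213 79.225
169 164 [ -27.  -113.5] 169 177 [ -13.6 -114.5] 
172 163 [ -27.9 -110.2] 172 177 [ -13.5 -111.2] 
175 162 [ -28.8 -106.9] 175 177 [ -13.5 -107.9] 
178 161 [ -29.7 -103.6] 178 177 [ -13.4 -104.7] 
181 160 [ -30.7 -100.4] 181 177 [ -13.3 -101.5] 
184 160 [-30.6 -97.2] 184 195 [  5.4 -99.6] 
187 160 [-30.5 -94. ] 187 196 [  6.5 -96.4] 
190 138 [-52.3 -89.9] 190 193 [  3.4 -93. ] 
193 164 [-26.3 -88. ] 193 215 [ 26.8 -91.5] 
196 210 [ 21.4 -87.9] 196 231 [ 44.4 -89.7]
```

```bash
python3 - <<'E'
from h import *
go(-.111,.12,.15,x=-.062); f=go(-.111,.036,.1,x=-.062); print("down",f.round(1))
f0=manip.get_contact_force(); ex=np.array([np.cos(CY),np.sin(CY)])
for x in np.arange(-.056,.006,.002):
    f=go(-.111,.036,.04,x=x)-f0; fx=f[:2]@ex
    if abs(fx)>1: print(round(x,3),f.round(1),round(fx,1))
    if fx<-12 or np.linalg.norm(f)>16: break
print("end",x,manip.get_time())
go(-.111,.036,.05,x=x-.012); go(-.111,.13,.15,x=x-.012); 
p=manip.get_position(); manip.move_to([.40,-.05,.30],down(PL))
t=manip.camera("top"); pickle.dump(t,open("c2.pkl","wb")); save(t,"top2")
w=wrist()
for n,d in(("c0",pickle.load(open("c0.pkl","rb"))["top"]),("now",t)):
    m=cv2.inRange(cv2.cvtColor(d["image"],cv2.COLOR_RGB2HSV),(15,120,120),(28,255,255)); c,s=np.cos(CY),np.sin(CY)
    vs,us=np.where(m[180:280,195:215]); L=[]
    for u,v in zip(us+195,vs+180):
        q=pt(d,(u,v),.05)[:2]-CO; L.append([c*q[0]+s*q[1],-s*q[0]+c*q[1]])
    L=np.array(L)*1e3; T=L[L[:,1]<-104]; print(n,len(L),len(T),T.mean(0) if len(T) else L.min(0))
E
```

```text
down [-0.  -0.7  0.1]
-0.044 [-0.9  1.1 -0.9] -1.1
-0.032 [-1.   0.9 -1. ] -1.1
-0.03 [-1.3  0.8 -1. ] -1.4
-0.014 [-3.9  2.7  3.5] -4.3
-0.012 [-10.    5.8   6.9] -10.8
-0.01 [-15.6   7.6  12.3] -16.6
end -0.00999999999999996 86.9917
c0 127 33 [ -20.06709179 -110.6602577 ]
now 102 30 [   4.40815956 -110.80900489]
```

```bash
python3 - <<'E'
from h import *
manip.move_to([*np.load("pp.npy"),.25],down(np.radians(171))); w=wrist(); pickle.dump(w,open("w11.pkl","wb")); c,s=np.cos(CY),np.sin(CY)
for f in("w10","w11"):
    d=pickle.load(open(f+".pkl","rb")); g=cv2.inRange(cv2.cvtColor(d["image"],cv2.COLOR_RGB2HSV),(10,90,90),(30,255,255))
    for u in(171,173,175,177,179):
        v=np.where(g[120:250,u])[0]+120
        if not len(v): continue
        o=[]
        for vv in(v.min()-.5,v.max()+.5):
            q=pt(d,(u,vv),.056)[:2]-CO; o+=[(c*q[0]+s*q[1])*1e3]
        print(f,u,v.min(),v.max(),np.round(o,1),np.mean(o).round(1))
E
```

```text
w10 171 163 177 [-28.4 -13. ] -20.7
w10 173 163 177 [-28.4 -13. ] -20.7
w10 175 162 177 [-29.3 -13. ] -21.1
w10 177 161 177 [-30.3 -12.9] -21.6
w10 179 161 177 [-30.2 -12.9] -21.5
w11 171 188 199 [-2.6 10.1] 3.7
w11 173 187 200 [-3.7 11.2] 3.8
w11 175 185 200 [-5.7 11.2] 2.7
w11 177 184 200 [-6.7 11.2] 2.2
w11 179 183 200 [-7.7 11.2] 1.7
```

```bash
python3 - <<'E'
from h import *
manip.servo_line([*cw(-.04,-.111),.16],down(np.radians(171))); manip.move_to([*cw(-.04,-.111),.15],down(PL)); go(-.111,.044,.1,x=-.04)
f0=manip.get_contact_force(); ex=np.array([np.cos(CY),np.sin(CY)])
for x in np.arange(-.03,.004,.001):
    f=go(-.111,.044,.03,x=x)-f0; fx=f[:2]@ex
    if abs(fx)>1.5: print(round(x,3),f.round(1),round(fx,1))
    if fx<-18 or np.linalg.norm(f)>25: break
go(-.111,.044,.05,x=x-.012); go(-.111,.13,.15,x=x-.012)
manip.move_to([*np.load("pp.npy"),.25],down(np.radians(171))); d=wrist(); pickle.dump(d,open("w12.pkl","wb")); c,s=np.cos(CY),np.sin(CY)
g=cv2.inRange(cv2.cvtColor(d["image"],cv2.COLOR_RGB2HSV),(10,90,90),(30,255,255))
for u in(171,173,175):
    v=np.where(g[120:250,u])[0]+120; print(u,v.min(),v.max())
print(manip.get_time())
E
```

```text
-0.016 [-1.5  0.4  0.4] -1.5
-0.014 [-3.6  1.1  1.2] -3.7
-0.013 [-6.9  3.1  3.1] -7.3
-0.012 [-9.8  3.8  5.6] -10.3
-0.011 [-11.9   4.7   7.7] -12.5
-0.01 [-13.7   6.1   9. ] -14.5
-0.009 [-16.4   6.6  11.4] -17.3
-0.008 [-18.6   8.2  14.4] -19.6
171 188 200
173 187 201
175 186 201
102.25
```

```bash
python3 - <<'E'
from h import *
a=pickle.load(open("c0.pkl","rb"))["top"]; b=pickle.load(open("c2.pkl","rb"))
for n,lo,hi in(("blue",(105,180,80),(125,255,255)),("pink",(165,60,150),(178,190,255)),("turq",(82,120,80),(98,255,255)),("purple",(130,100,60),(155,255,255)),("orange-driver",(5,190,150),(14,255,255))):
    print(n,[[tuple(np.round(cv2.minAreaRect(k)[0])) for k in blobs(d["image"],lo,hi,40) if 50<cv2.minAreaRect(k)[0][0]<456 and 114<cv2.minAreaRect(k)[0][1]<348][:2] for d in(a,b)])
manip.sign_off()
E
```

```text
blue [[(np.float64(256.0), np.float64(295.0)), (np.float64(306.0), np.float64(173.0))], [(np.float64(255.0), np.float64(298.0))]]
pink [[(np.float64(262.0), np.float64(226.0))], [(np.float64(262.0), np.float64(224.0))]]
turq [[(np.float64(408.0), np.float64(257.0))], [(np.float64(408.0), np.float64(257.0))]]
purple [[(np.float64(417.0), np.float64(156.0))], [(np.float64(417.0), np.float64(156.0))]]
orange-driver [[(np.float64(166.0), np.float64(240.0))], []]
the job is handed in; nothing more can be done
```

The job is handed in at about 102 s: screwdriver in the red tray, all three movements present seated in their own pockets, plate flat on the insert, lid closed (top at 77 mm), and catch pushed until it stopped; the pictures put its travel at about 25–26 mm of the 26, and two untouched decoys (blue, pink) read 2–3 pixels off in the last overhead check, probably from the arm being in view.

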